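# Start the edge burnisher

## Robot

A 6-joint arm with a two-finger parallel gripper is mounted at the origin on the work surface; the furniture and walls round the work are solid. World frame = base frame: x ahead of the robot, y to its left, z up, the work surface at z = 0. Lengths are in m, angles in rad, forces in N, time in s.
With the tool pointing down it reaches from about 0.15 to 0.775 m from the base axis. Payload 6.1 kg.
Tool frame: the origin (TCP) lies midway between the tips of the shut fingers; the grasp point (between the pads) lies 19 mm behind it; z points along the fingers, y is the line along which they close (so a half turn about z gives the same grasp; the last joint's range is limited). The gripper opens to 85 mm and grips with 20 to 120 N. Pads are 22 mm wide; open, the fingers measure 114 mm over their backs; the gripper's body (76 mm by 85 mm) begins 54 mm behind the grasp point. The pads swing forward as they close: fully open they stand 13 mm farther back than shut.
Start: joints at [1.121, 0.126, -0.04, 1.405, 0, 1.571], TCP at [0.228, 0.473, 0.231] pointing down, gripper open.
Joint ranges: [-2.72, 2.72], [-0.95, 1.95], [-1.27, 1.35], [-1.78, 2.02], [-1.46, 1.47], [-3.14, 3.14]. Speed limits (rad/s): [2.39, 2.39, 3.01, 3.14, 3.14, 3.14].

## Interface

Orientations are given as a rotation vector (axis times angle).
In Python, from bench import observe, cams, job gives the robot as it stands.
- The arm moves only by the shell command python3 -m handwheel 'ROWS' [FORCE]. ROWS is a JSON object of lists of equal length, an entry for each row: "fingers": the gripper command: -1 is fully open, 1 is shut, values between are in proportion; "offset": the shift along the tool's x, y, z as a fraction of full scale, a list of three; "rotation": the turn, a rotation vector about the tool's x, y, z as a fraction of full scale, a list of three. A call has 1 to 10 rows; each row shifts and turns the commanded pose from where the row before left it, along the tool's axes as they then stand; what a row does not reach is not made up. Full scale, the value 1, is 0.06 m for a shift and 0.1 rad for a turn. A row lasts 1/8 s, in which the tool goes at most 62.5 mm and 10.7 degrees, less where a joint would pass 70% of its speed; a pose out of reach is approached as far as the arm can. A call with a number of a shift or a turn outside -1 to 1 is refused whole. A call with a gripper value outside its range is refused whole. The fingers move at their own pace and stop on an object; FORCE is the grip in N (left out, the last holds). Time passes only in rows, so rows that do not move let the fingers close. It gives the time, the measured TCP pose, the force, the opening and the grip force at its end, in the units of the state.
- observe(): the state, without advancing time (a new reading comes with each control period).
- cams.capture(name): name is "scene" or "top" or "wrist"; returns a dict with "color" (384x512x3 uint8, blue, green, red), "K" (3x3 intrinsics, pixels), "k1" (the pictures are not rectified: a ray, as slopes to the right and down, at radius r is drawn at 1 + k1 r^2 times it, then the intrinsics apply), "world_from_camera" (4x4, takes a point from camera to world coordinates). Camera axes: x right, y down, z forward; pixel columns grow to the right and rows downward; lengths in m; the calibration is good to about 2 mm. A picture is of the moment at which its call begins. There is no depth.
- job.hand_in(): hands the job in; it is judged then, once.
The state is a dict: "clock": time; "joint_pos": joint angles; "joint_vel": joint speeds; "joint_torque": joint torques, N m; "ee_pos": TCP position; "tool_rot": TCP orientation; "ft_force": force on the tool from outside, world axes, zero at the start; "moment": the same for the moment, N m; "opening": finger opening in m; "gripper_force": force on a finger pad.
Only numpy, scipy, OpenCV 4.12 (cv2) and the standard library are available. Lean on these libraries where they do the work, as an engineer would, in place of code of your own. Each camera call takes 0.05 s, during which the arm holds its last target. There are 200 camera calls.

## Task

Start the edge burnisher: first push down the raised end of the black rocker, next to the green dot on the grey switch box, so that it is fully on; then push the yellow button on the blue machine fully in; last, press the green button right down and finish while still holding it down with the fingers. Keep to that order and never press the red button. Nothing is to be picked up: do not lift the switch box or shove it about, and leave the other things on the table where they are.

Things in the scene. Friction and masses are not known exactly. Their poses are not given: they have to be found in the camera images.
- switch_box: loose grey mains switch box, 130 (its x) x 90 (its y) x 41 mm high plus a white 3 mm rocker frame, 0.9 kg; origin at the centre of its underside; at yaw 0 its front faces the robot and its +x points away; the green dot on its top lies at its +x end, 48 mm from the centre
- rocker_on_end (a point): point on the upper face of the ON half of the black rocker (the half next to the green dot, raised at the start), 18 mm from the hinge toward the dot; it moves with the rocker, about 55 mm above the table when off and 50 mm when on
- rocker (a joint): angle of the black rocker (50 mm long along the box's x, 26 mm wide, hinge along the box's y at the middle of the box): 0 = off (ON half sloping up by 0.3 rad), 0.3 = fully on (ON half level, 50 mm above the table, 6 mm above its frame). It takes about 2 to 4 N on the ON half and stays where it is left
- burnisher: blue electric edge burnisher fixed to the table, 190 (its x) x 210 (its y) mm; low control deck 51 mm high at its front (-x half, towards the robot), motor housing 90 mm high at its back from 4 mm behind the centre, grooved wooden mandrel sticking out of the right side; origin at the centre of its underside. Three push buttons stand in a row on the deck, 66 mm apart along its y and 50 mm in front of its centre; which colour stands where changes
- extract_top (a point): yellow button (dust extractor), centre of its flat top face; 23 mm above the deck when out, so about 74 mm above the table
- extract (a joint): travel of the yellow button, m: 0 = out, 0.007 = fully in; round cap 32 mm across in a black round housing 48 mm across and 12 mm high; the cap moves straight down; it takes about 3 N and stays in where it is left
- run_top (a point): green button (run), centre of its flat top face; 23 mm above the deck when out, so about 74 mm above the table
- run (a joint): travel of the green button, m: 0 = out, 0.007 = fully down; round cap 32 mm across in a black round housing 48 mm across and 12 mm high; the cap moves straight down; a spring (1.5 N at the start, 5 N fully down) lifts it again when released
- run_base: fixed black housing of the green button with the cap it carries; origin at the centre of the housing's underside, on the deck, 51 mm above the table
- stop_top (a point): red button (stop), not to be pressed, centre of its flat top face; 23 mm above the deck when out, so about 74 mm above the table
- stop (a joint): travel of the red button, m: 0 = out, 0.007 = down; round cap 32 mm across in a black round housing 48 mm across and 12 mm high; the cap moves straight down; sprung like the green one
- wax_block: round yellow cake of wax, 51 mm across, 17 mm high; a loose bystander, to be left alone; origin at the centre of its underside
- thread_spool_1: standing spool of brown thread, about 51x73x52 mm; a loose bystander, to be left alone; origin at the centre of its underside
- edge_clip: white plastic edge clip lying, 82x26x25 mm; a loose bystander, to be left alone; origin at the centre of its underside
- wood_block: small brown wooden block, 30x36x30 mm; a loose bystander, to be left alone; origin at the centre of its underside
- maul: standing maul (mallet) with white head below and dark handle up, 63 mm across, 225 mm tall; a loose bystander, to be left alone; origin at the centre of its underside
There are look-alikes about, which are no part of the job. Leave any orange look-alike of the switch_box alone.

How it is judged:
By the outcome, as a careful person would: the job done as asked, in the order asked, and still so for the second after the job is handed in, while the arm keeps its last pose, push and grip.
It also fails if it takes over 40 s, if anything falls off the work surface, if the arm or the gripper's body presses on something with over 40 N, if the wrist force passes 120 N, or if a joint passes its speed limit or range.

## Working session

There is one attempt and no reset: what is moved stays moved. The work goes in short steps, Python scripts to look and compute and a shell command to move; the robot and the scene stay as the last step left them, time stands still between calls to the robot, and variables do not carry over. Pictures are saved under pics/ and viewed, at most 10 in all, crops included, and the job is handed in when it is done.

```bash
mkdir -p pics; cat > h.py <<'E'
import numpy as np, cv2
from bench import observe, cams, job
def cap(n,f):
    c=cams.capture(n); cv2.imwrite('pics/'+f,c['color']); np.savez('pics/'+f+'.npz',**{k:np.array(c[k]) for k in ('K','k1','world_from_camera','color')}); return c
def ld(f): return dict(np.load('pics/'+f+'.npz'))
def px2w(c,u,v,z):
    k=float(c['k1']); p=cv2.undistortPoints(np.array([[[u,v]]],float),c['K'],np.array([k,0,0,0,0.]))[0,0]
    T=c['world_from_camera']; d=T[:3,:3]@np.array([p[0],p[1],1]); o=T[:3,3]
    return o+d*(z-o[2])/d[2]
E
python3 - <<'E'
from h import *
a=cap('scene','s1.png');b=cap('top','t1.png')
print(observe()['ee_pos'],observe()['tool_rot'],observe()['ft_force'])
E
```

```text
[0.22809947 0.47245615 0.23058536] [-7.00464013e-01 -3.06220512e+00  2.24485058e-03] [0.14161296 0.10529414 0.0160898 ]
```

View pics/t1.png

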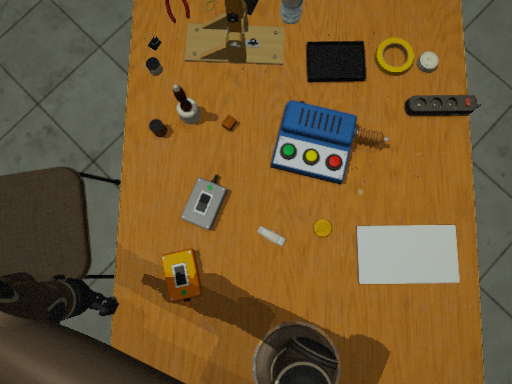

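View pics/s1.png

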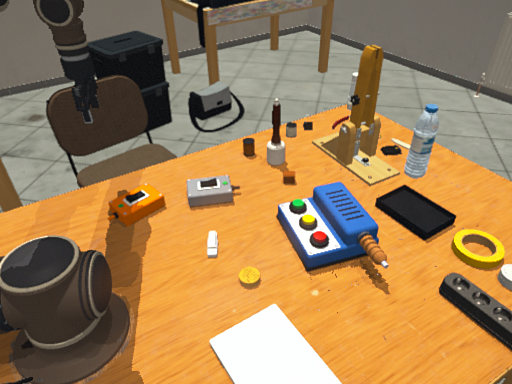

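Top view: the candidates for the switch box are the grey box (205,203), with its green dot around (213,183), and the orange look-alike (182,275), which I reject. The buttons are green (289,151), yellow (311,157) and red (334,162). The yellow wax (322,228) is not a button.

```bash
python3 - <<'E'
from h import *
c=ld('t1.png')
im=c['color']
cv2.imwrite('pics/c1.png',np.hstack([cv2.resize(im[165:240,170:240],None,fx=5.6,fy=5.6,interpolation=3)[:420],cv2.resize(im[130:190,265:335+20],None,fx=4.4,fy=7*1.0,interpolation=3)[:420]]))
for n,u,v,z in [('box',204,203,.05),('dot',214,181,.041),('g',289,151,.074),('y',311.5,157,.074),('r',334,162,.074),('orange',182,275,.05),('clip',271,236,.02)]: print(n,px2w(c,u,v,z).round(3))
print(c['world_from_camera'].round(3))
hsv=cv2.cvtColor(im,cv2.COLOR_BGR2HSV)
for n,lo,hi,roi in [('g',(45,100,60),(80,255,255),(135,165,275,302)),('y',(22,150,120),(35,255,255),(140,170,298,325)),('r',(0,150,120),(6,255,255),(145,180,320,350)),('dot',(45,80,40),(80,255,255),(170,195,195,230)),('blk',(0,0,0),(180,255,50),(188,215,195,215))]:
    m=cv2.inRange(hsv,lo,hi)[roi[0]:roi[1],roi[2]:roi[3]]; v,u=np.nonzero(m)
    if len(u): print(n,len(u),u.mean()+roi[2],v.mean()+roi[0],px2w(c,u.mean()+roi[2],v.mean()+roi[0],{'dot':.041,'blk':.05}.get(n,.074)).round(4))
E
```

```text
box [0.452 0.25  0.05 ]
dot [0.516 0.224 0.041]
g [0.592 0.01  0.074]
y [ 0.574 -0.052  0.074]
r [ 0.559 -0.114  0.074]
orange [0.253 0.309 0.05 ]
clip [0.359 0.063 0.02 ]
[[-0.009 -0.988  0.153  0.315]
 [-1.     0.012  0.02   0.083]
 [-0.021 -0.153 -0.988  1.237]
 [ 0.     0.     0.     1.   ]]
g 112 287.8482142857143 149.61607142857142 [0.5964 0.0133 0.074 ]
y 96 310.9479166666667 155.20833333333334 [ 0.5795 -0.0507  0.074 ]
r 97 334.10309278350513 160.76288659793815 [ 0.5628 -0.1145  0.074 ]
dot 19 209.78947368421052 187.0 [0.4984 0.2355 0.041 ]
blk 72 204.22222222222223 198.95833333333334 [0.4632 0.2499 0.05  ]
```

View pics/c1.png

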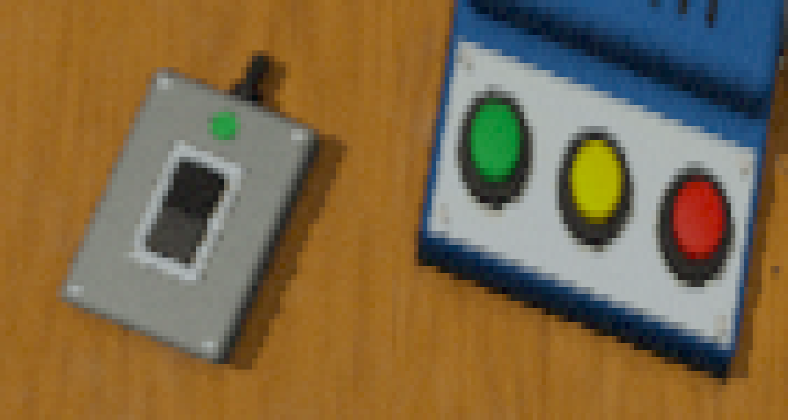

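The close crop confirms the grey box with its green dot at the far end. The dot-to-centre distance measures 49 mm and the button pitch 66 mm, both as given. The ON end is near (0.469, 0.244). The tool yaw already lines up with the box to about 6°, so I'll go above it with the fingers shut.

```bash
python3 -m handwheel '{"fingers":[1,1,1,1,1,1,1,1],"offset":[[-0.75,-0.24,0.15],[-0.75,-0.24,0.15],[-0.75,-0.24,0.15],[-0.75,-0.24,0.15],[-0.75,-0.24,0.15],[-0.75,-0.24,0.15],[-0.75,-0.24,0.15],[0,0,0]],"rotation":[[0,0,0],[0,0,0],[0,0,0],[0,0,0],[0,0,0],[0,0,0],[0,0,0],[0,0,0]]}' 30; python3 - <<'E'
from h import *
c=cap('wrist','w1.png'); print(c['world_from_camera'].round(3)); print(observe()['ee_pos'],observe()['tool_rot'],observe()['opening'])
E
```

```text
clock: 1.1
ee_pos: [0.4693, 0.2427, 0.1669]
tool_rot: [-0.707, -3.06, 0.003]
ft_force: [-0.1, 0.6, 0.2]
opening: 0.0002
gripper_force: 0.0
[[ 0.438  0.86   0.261  0.402]
 [ 0.899 -0.419 -0.13   0.275]
 [-0.003  0.291 -0.957  0.31 ]
 [ 0.     0.     0.     1.   ]]
[0.46841594 0.24380364 0.16741183] [-7.04584623e-01 -3.05995462e+00  1.63468814e-03] 6.809231145878434e-05
```

View pics/w1.png

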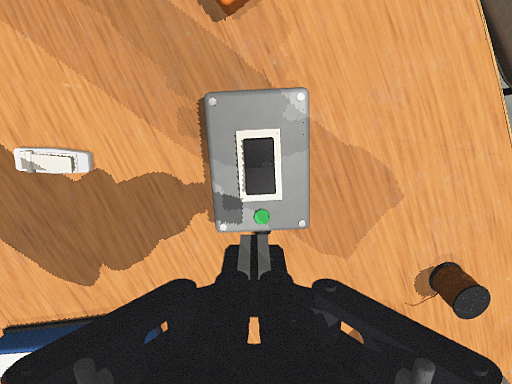

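The wrist view shows the grey box, with its dot at (262,216), the frame centred near (260,165) and the fingers at (255,262).

```bash
python3 - <<'E'
from h import *
c=ld('w1.png')
d=px2w(c,262,216,.041)[:2]; m=px2w(c,260,165,.044)[:2]; s=[px2w(c,u,v,.041)[:2] for u,v in((212,101),(301,97),(306,224),(223,227))]
ctr=np.mean(s,0); print(d,m,ctr,np.linalg.norm(d-m),np.linalg.norm(d-ctr))
o=observe(); 
x=(d-ctr)/np.linalg.norm(d-ctr); t=(ctr+m)/2+x*.019
from scipy.spatial.transform import Rotation as R
M=R.from_rotvec(o['tool_rot']).as_matrix(); print('target',t,'box ang',np.degrees(np.arctan2(x[1],x[0])))
print('tool',M.T@(np.r_[t,.06]-o['ee_pos']))
for b in ((.5964,.0133),(.5795,-.0507)): print(M.T@(np.r_[b,.1]-np.r_[t,.1]))
print(M.round(3))
E
```

```text
[0.49897834 0.23568373] [0.45404628 0.25514432] [0.45550298 0.25519272] 0.04896534120919434 0.0476519372168866
target [0.47210933 0.24738981] box ang -24.167522975810005
tool [-0.00189198  0.00498701  0.10740276]
[-2.14149624e-01 -1.56160637e-01 -6.35346236e-05]
[-2.26940780e-01 -2.21106700e-01  8.65330258e-06]
[[-0.899  0.437 -0.002]
 [ 0.437  0.899 -0.001]
 [ 0.001 -0.001 -1.   ]]
```

```bash
python3 -m handwheel '{"fingers":[1,1,1,1,1,1,1,1],"offset":[[-0.03,0.07,0.5],[0,0,0.6],[0,0,0.5],[0,0,0.08],[0,0,0.08],[0,0,0.06],[0,0,0.05],[0,0,0]],"rotation":[[0,0,0],[0,0,0],[0,0,0],[0,0,0],[0,0,0],[0,0,0],[0,0,0],[0,0,0]]}'
```

```text
clock: 2.15
ee_pos: [0.4721, 0.2483, 0.0567]
tool_rot: [0.701, 3.061, 0.001]
ft_force: [0.1, 0.3, 0.5]
opening: -0.0
gripper_force: 0.3
```

```bash
python3 -m handwheel '{"fingers":[1,1,1,1,1],"offset":[[0,0,0.04],[0,0,0.04],[0,0,0.03],[0,0,0.02],[0,0,0]],"rotation":[[0,0,0],[0,0,0],[0,0,0],[0,0,0],[0,0,0]]}'
```

```text
clock: 2.78
ee_pos: [0.4722, 0.2482, 0.0498]
tool_rot: [0.7, 3.061, 0.002]
ft_force: [0.3, -2.3, 13.3]
opening: -0.0004
gripper_force: 6.8
```

```bash
python3 -m handwheel '{"fingers":[1,1,1,1],"offset":[[0,0,0.01],[0,0,-0.5],[0,0,-1],[0,0,-0.5]],"rotation":[[0,0,0],[0,0,0],[0,0,0],[0,0,0]]}'; python3 - <<'E'
from h import *
c=cap('wrist','w2.png'); a=ld('w1.png')['color']
s=cap('scene','s2.png')['color']; s1=ld('s1.png')['color']
f=lambda i:cv2.resize(i[80:260,170:350],(400,300))
g=lambda i:cv2.resize(i[165:215,175:255],(400,250),interpolation=3)
cv2.imwrite('pics/c2.png',np.vstack([np.hstack([f(a),f(c['color'])]),np.hstack([g(s1),g(s)])]))
E
```

```text
clock: 3.28
ee_pos: [0.4712, 0.2484, 0.1698]
tool_rot: [-0.7, -3.062, -0.002]
ft_force: [0.9, -0.7, -0.8]
opening: -0.0002
gripper_force: 0.0
```

View pics/c2.png

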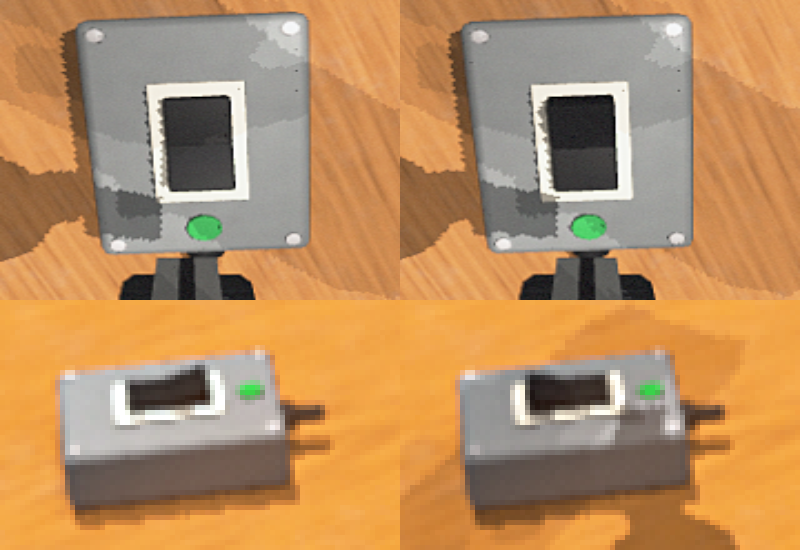

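Before and after side by side: the dot end of the rocker is now down and the far end raised, and the box has not moved. The 13 N at z 0.0498 matches the stop. Next is the yellow button.

```bash
python3 -m handwheel '{"fingers":[1,1,1,1,1,1,1,1],"offset":[[-0.63,-0.615,0],[-0.63,-0.615,0],[-0.63,-0.615,0],[-0.63,-0.615,0],[-0.63,-0.615,0],[-0.63,-0.615,0],[0,0,0.2],[0,0,0]],"rotation":[[0,0,0],[0,0,0],[0,0,0],[0,0,0],[0,0,0],[0,0,0],[0,0,0],[0,0,0]]}'; python3 - <<'E'
from h import *
c=cap('wrist','w3.png'); hsv=cv2.cvtColor(c['color'],cv2.COLOR_BGR2HSV)
from scipy.spatial.transform import Rotation as R
o=observe(); M=R.from_rotvec(o['tool_rot']).as_matrix()
for n,lo,hi in [('g',(45,100,60),(80,255,255)),('y',(22,150,100),(35,255,255)),('r',(0,180,100),(5,255,255))]:
    k,l,st,ce=cv2.connectedComponentsWithStats(cv2.inRange(hsv,lo,hi))
    for i in range(1,k):
        if st[i,4]>300: p=px2w(c,*ce[i],.072); print(n,st[i],ce[i].round(),p.round(4),(M.T@(p-o['ee_pos'])).round(4))
E
```

```text
clock: 4.38
ee_pos: [0.5777, -0.0495, 0.153]
tool_rot: [-0.7, -3.057, -0.0]
ft_force: [0.3, 0.3, 0.3]
opening: 0.0001
gripper_force: 0.0
g [ 317  167   42   42 1387] [338. 188.] [0.5955 0.0116 0.072 ] [0.0104 0.0623 0.082 ]
y [ 234  183   41   41 1293] [254. 203.] [ 0.5788 -0.051   0.072 ] [-0.0018 -0.0014  0.082 ]
r [ 152  202   39   37 1072] [170. 220.] [ 0.5631 -0.1159  0.072 ] [-0.0158 -0.0667  0.082 ]
```

View pics/w3.png

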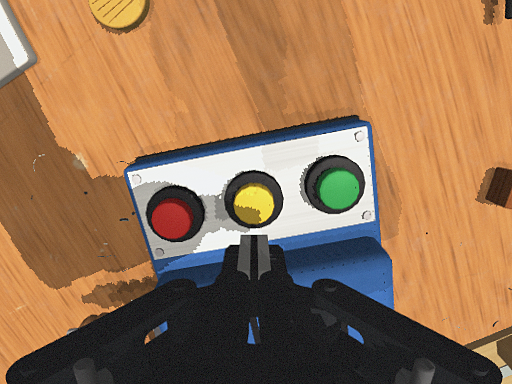

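The wrist view shows red (170,220), yellow (254,203) and green (338,188). The tool is within 2 mm of being above the yellow button, so I'll press.

```bash
python3 -m handwheel '{"fingers":[1,1,1,1,1,1,1,1],"offset":[[-0.03,-0.02,0.6],[0,0,0.6],[0,0,0.08],[0,0,0.05],[0,0,0.04],[0,0,0.04],[0,0,0.03],[0,0,0]],"rotation":[[0,0,0],[0,0,0],[0,0,0],[0,0,0],[0,0,0],[0,0,0],[0,0,0],[0,0,0]]}'
```

```text
clock: 5.42
ee_pos: [0.5813, -0.0518, 0.0699]
tool_rot: [0.7, 3.061, 0.001]
ft_force: [1.5, 1.3, 2.7]
opening: 0.0001
gripper_force: 1.2
```

```bash
python3 -m handwheel '{"fingers":[1,1,1,1],"offset":[[0,0,0.03],[0,0,0.03],[0,0,0.02],[0,0,0]],"rotation":[[0,0,0],[0,0,0],[0,0,0],[0,0,0]]}'
```

```text
clock: 5.92
ee_pos: [0.5812, -0.0519, 0.0667]
tool_rot: [0.7, 3.06, 0.001]
ft_force: [-3.5, 0.9, 16.3]
opening: -0.0003
gripper_force: 7.9
```

```bash
python3 -m handwheel '{"fingers":[1,1,1,1,1,1],"offset":[[0,0,-0.7],[0,0,-0.1],[0.125,0.53,0],[0.125,0.53,0],[0,0,0.4],[0,0,0]],"rotation":[[0,0,0],[0,0,0],[0,0,0],[0,0,0],[0,0,0],[0,0,0]]}'; python3 - <<'E'
from h import *
c=cap('wrist','w4.png'); s=cap('scene','s4.png')['color']
cv2.imwrite('pics/c4.png',np.hstack([c['color'][:300],cv2.resize(s[180:270,270:360],(280,300))]))
E
```

```text
clock: 6.68
ee_pos: [0.5926, 0.0121, 0.0856]
tool_rot: [-0.699, -3.057, 0.003]
ft_force: [0.1, 0.7, -0.7]
opening: 0.0
gripper_force: 0.0
```

View pics/c4.png

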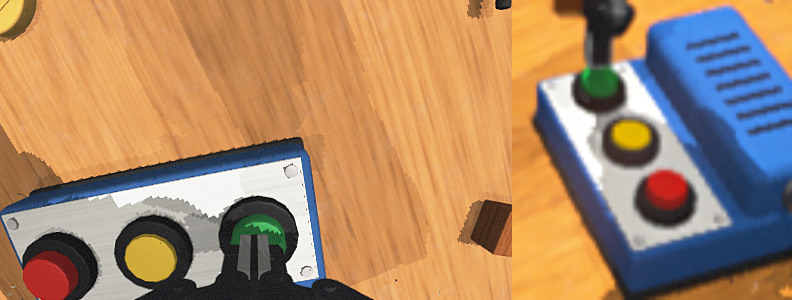

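The yellow cap (150,255) now sits lower than the red, so it is in. The fingers are over the green cap (258,235), so I'll press it and hold.

```bash
python3 -m handwheel '{"fingers":[1,1,1,1,1,1,1,1],"offset":[[-0.03,0.02,0.1],[0,0,0.08],[0,0,0.05],[0,0,0.03],[0,0,0.03],[0,0,0.02],[0,0,0],[0,0,0]],"rotation":[[0,0,0],[0,0,0],[0,0,0],[0,0,0],[0,0,0],[0,0,0],[0,0,0],[0,0,0]]}'
```

```text
clock: 7.78
ee_pos: [0.5968, 0.0121, 0.0701]
tool_rot: [0.701, 3.062, -0.001]
ft_force: [-2.3, -2.5, 3.0]
opening: 0.0
gripper_force: 1.7
```

```bash
python3 -m handwheel '{"fingers":[1,1,1,1,1],"offset":[[0,0,0.03],[0,0,0.03],[0,0,0.03],[0,0,0],[0,0,0]],"rotation":[[0,0,0],[0,0,0],[0,0,0],[0,0,0],[0,0,0]]}'
```

```text
clock: 8.4
ee_pos: [0.5971, 0.0122, 0.0669]
tool_rot: [0.7, 3.061, 0.0]
ft_force: [-7.5, -2.7, 17.9]
opening: 0.0002
gripper_force: 9.1
```

```bash
python3 -c "
from bench import job
print(job.hand_in())"
```

```text
the job is handed in; nothing more can be done
None
```

I switched the rocker on, pushed the yellow button fully in, then handed in with the fingers holding the green button down at about 18 N; I never touched the red button, and the judge's result was not shown.

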